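# Tare the crucible and hold the forceps ready at their marked gap

### The job

Set the white crucible gently and upright on the centre of the balance pan and let go of it. Then lift the sprung forceps off their rest, squeeze them until the red pointer stands in the green field (tips about 16 mm apart), and finish still holding them squeezed like that, level and still, with the tips a few centimetres above the crucible and touching nothing. Leave everything else on the bench where it is.

Things in the scene. Friction and masses are not known exactly. Their poses are not given: they have to be found in the camera images.
- crucible: White porcelain crucible, open cup 44 mm tall, 50 mm diameter at the rim, 48 mm at 18 mm height, narrowing to 34 mm at the foot; wall 4 mm; about 80 g. Origin at the centre of its underside, z up. Stands on the bench. Grip it from above across the outside, 20 to 40 mm above its foot.
- balance: Cream top-loading balance, 190 x 150 x 48 mm (x, y, z), fixed to the bench. Origin at the centre of its underside; its display faces its own -x. Round steel pan on top.
- pan_top (a point): Centre of the upper face of the balance's pan: a steel disc of 104 mm diameter with a thin blue ring of 44 mm diameter round its centre; its face stands 62 mm above the bench when empty. 20 mm towards +x of the balance's origin.
- pan_plate (a joint): How far the sprung pan has sunk, m: 0 empty, stop at 0.008; spring 200 N/m, so the crucible alone sinks it 3 to 5 mm.
- rest: Forceps rest, fixed to the bench: blue base plate 160 x 90 x 8 mm with two grey crossbars (14 mm wide, tops at 40 mm) at x = -65 mm and x = +50 mm. Origin at the centre of its underside. The forceps lie flat across the bars.
- forceps: Steel sprung forceps 176 mm long, 70 g, lying flat on the rest, underside 40 mm above the bench; legs 10 mm tall. Origin on the underside, in the middle of the black grips, midway between the legs as they lie at the marked gap; +x towards the tips, z up. Heel at x = -111 mm, tips at x = +65 mm. Fixed leg at +y, sprung leg at -y, hinged at the heel (x = -100, y = -6 mm).
- grips (a point): Middle of the forceps' black grips: (0, 0, 5) mm in the forceps' frame; grips run x = -35 to +31 mm. Outer face of the fixed grip at y = +13 mm; of the sprung one y = -25 mm relaxed, y = -13 mm and parallel at the marked gap: 38 mm over the outside relaxed, 26 mm at the mark. Squeeze along y, fingers from above at x = 0: 2 N to start, 8 N at the mark, 13 N shut.
- mark (a point): Middle of the green field on the white index plate fixed on top of the forceps (plate x = 40 to 54 mm, y = -32 to +12 mm in their frame); this point at (47, -10, 12) mm. The sprung leg's red pointer stands here at the marked gap ; the field is 5.5 mm wide; relaxed, the pointer is 18 mm towards -y.
- forceps_leg (a joint): Closing angle of the sprung leg, rad: 0 relaxed (tips 36 mm apart), 0.12 at the marked gap (tips 16 mm apart, pointer in the middle of the green field), 0.21 shut. Tip gap in mm = 36 - 165 x angle; 1 mm less between the fingers adds 0.01.
- tips (a point): Midway between the forceps' tips at the marked gap: (65, 0, 5) mm in the forceps' frame.
- beaker: Green-tinted glass beaker, 52 mm diameter, 65 mm tall; leave alone. Origin under its centre.
- jar: Amber jar with black cap, 48 mm diameter, 75 mm tall; leave alone. Origin under its centre.
- weight: Brass 200 g check weight with a knob, 38 mm diameter, 52 mm tall; leave alone. Origin under its centre.
- dish: Closed clear culture dish, 90 mm diameter, 12 mm tall; leave alone. Origin under its centre.
- slidebox: Blue slide box, 85 x 100 x 32 mm; leave alone. Origin under its centre.
- mouse: Black computer mouse, about 83 x 56 x 32 mm; leave alone. Origin on its underside.
- driver: Screwdriver lying on the bench, 150 mm long; leave alone. Origin on the bench under it.

How it is judged:
By the outcome, as a careful person would: the job done as asked, in the order asked, and still so for the second after the job is handed in, while the arm keeps its last pose, push and grip.
It also fails if it takes over 54 s, if anything falls off the work surface, if the arm or the gripper's body presses on something with over 40 N, if the wrist force passes 120 N, or if a joint passes its speed limit or range.

### The arm

A 6-joint arm with a two-finger parallel gripper is mounted at the origin on the work surface. World frame = base frame: x ahead of the robot, y to its left, z up, the work surface at z = 0. Lengths are in m, angles in rad, forces in N, time in s.
With the tool pointing down it reaches from about 0.4 to 0.825 m from the base axis. Payload 7 kg.
Tool frame: the origin (TCP) lies at the very end of the fingers, on their centre line; the grasp point (between the pads) lies 19 mm behind it; z points along the fingers, y is the direction in which the jaws open and shut (so a half turn about z gives the same grasp; the last joint's range is limited). The gripper opens to 88 mm and grips with 3 to 60 N. Pads are 19 mm wide; open, the fingers measure 130 mm over their backs; the gripper's body (78 mm by 193 mm) begins 47 mm behind the grasp point.
Start: joints at [1.579, 0.359, 0.012, 0, -1.224, -0.288], TCP at [0.186, 0.649, 0.19] pointing down, gripper open.
Joint ranges: [-3.07, 3.07], [-1.43, 2.12], [-1.02, 1.25], [-3.03, 1.67], [-3.05, -0], [-3.03, 3.03]. Speed limits (rad/s): [2.39, 2.39, 3.01, 3.14, 3.14, 3.14].

### API

Orientations are given as [roll, pitch, yaw] about the fixed x, y, z axes, in that order (R = Rz(yaw) Ry(pitch) Rx(roll)).
In Python, from station import arm gives the robot as it stands.
- The arm moves only by the shell command python3 -m inch 'ROWS' [FORCE]. ROWS is text: rows parted by semicolons, each of 7 numbers parted by spaces: the closure, from 0 (fully open) to 1 (shut), then the shift along the tool's x, y, z each as a share of 300 mm, from -1 to 1, then the turn, a rotation vector about the tool's x, y, z each as a share of 60 degrees, from -1 to 1. In form: grip tx ty tz rx ry rz; .... A call has 1 to 12 rows; each row is the pose to reach, as a shift and turn from the pose commanded when the call began, along the tool's axes at that moment; what a row does not reach only later rows make up. A row lasts 1/10 s, in which the tool goes at most 50 mm and 8.59 degrees, less where a joint would pass 70% of its speed; a pose out of reach is approached as far as the arm can. A call with a number of a shift or a turn outside -1 to 1 is refused whole. A call with a gripper value outside its range is refused whole. The fingers move at their own pace and stop on an object; FORCE is the grip in N (left out, the last holds). Time passes only in rows, so rows that repeat a pose let the fingers close. It gives the time, the measured TCP pose, the force and the opening at its end, in the units of the state.
- arm.get_state(): the state, without advancing time (a new reading comes with each control period).
- arm.grab_frame(name): name is "scene" or "side" or "wrist"; returns a dict with "img" (420x560x3 uint8, red, green, blue), "range_z" (420x560 float32, m along the optical axis (not along the pixel's ray), 0 where there is no reading), "fx", "fy", "cx", "cy" (pixels), "extrinsics" (4x4, takes a point from world to camera coordinates); the wrist camera has in their place "tool_from_camera" (4x4, takes a point from camera to tool coordinates, whose origin is the TCP and whose axes are the flange's). Camera axes: x right, y up, looking along -z (the intrinsics and any distortion apply to the point x, -y, -z); pixel columns grow to the right and rows downward; lengths in m; the calibration is good to about 2 mm. A picture is of the moment at which its call begins: read the wrist's pose just before it.
- arm.job_done(): hands the job in, once; it reports no verdict.
The state is a dict: "t": time; "q": joint angles; "qd": joint speeds; "joint_efforts": joint torques, N m; "eef_pos": TCP position; "ee_rot": TCP orientation; "force": force on the tool from outside, world axes, zero at the start; "moment": the same for the moment, N m; "width": finger opening in m.
Only numpy, scipy, OpenCV 4.12 (cv2) and the standard library are available. Lean on these libraries where they do the work, as an engineer would, in place of code of your own. Each camera call takes 0.05 s, during which the arm holds its last target.

## Working session

There is one attempt and no reset: what is moved stays moved. The work goes in short steps, Python scripts to look and compute and a shell command to move; the robot and the scene stay as the last step left them, time stands still between calls to the robot, and variables do not carry over. Pictures are saved under pics/ and viewed, and the job is handed in when it is done.

```bash
ls; mkdir -p pics; cat > h.py <<'E'
import numpy as np, cv2
from station import arm
from scipy.spatial.transform import Rotation as R
def snap(name,fn):
    s=arm.get_state(); f=arm.grab_frame(name)
    cv2.imwrite('pics/'+fn+'.png',cv2.cvtColor(f['img'],cv2.COLOR_RGB2BGR))
    if name=='wrist':
        T=np.eye(4);T[:3,:3]=R.from_euler('xyz',s['ee_rot']).as_matrix();T[:3,3]=s['eef_pos']
        f['c2w']=T@f['tool_from_camera']
    else: f['c2w']=np.linalg.inv(f['extrinsics'])
    np.savez('pics/'+fn+'.npz',**{k:f[k] for k in('img','range_z','fx','fy','cx','cy','c2w')})
    return f
def load(fn): return dict(np.load('pics/'+fn+'.npz'))
def dirs(f,u,v):
    d=np.stack([(np.asarray(u)-f['cx'])/f['fx'],-(np.asarray(v)-f['cy'])/f['fy'],-np.ones(np.shape(u))],-1)
    return d
def plane(f,u,v,z):
    d=dirs(f,u,v)@f['c2w'][:3,:3].T; o=f['c2w'][:3,3]
    return o+d*((z-o[2])/d[...,2])[...,None]
def cloud(f):
    v,u=np.mgrid[:f['img'].shape[0],:f['img'].shape[1]]
    p=dirs(f,u,v)*f['range_z'][...,None]
    return p@f['c2w'][:3,:3].T+f['c2w'][:3,3]
E
python3 - <<'E'
from h import *
print(arm.get_state())
for n in('scene','side','wrist'):
    f=snap(n,n+'0'); print(n,[k for k in f if k not in('img','range_z')],f['fx'],f['cx'],f['cy'],f['c2w'].round(3).tolist())
E
```

```text
pics
{'t': 0.0, 'q': array([ 1.57912717e+00,  3.59380005e-01,  1.10562946e-02, -3.68340106e-04,
       -1.22408242e+00, -2.88102655e-01]), 'qd': array([-1.24762327e-03,  3.51738446e-04, -1.49537068e-06, -2.23120722e-03,
        6.49929826e-05,  1.22221862e-03]), 'joint_efforts': array([-6.83139187e-04, -5.82720852e+01,  2.93073517e+01,  6.99724406e+00,
        7.07796498e-03, -1.50551791e-04]), 'eef_pos': array([0.18626275, 0.6482212 , 0.18932278]), 'ee_rot': array([ 3.13995080e+00, -1.25456326e-04, -2.79897156e-01]), 'force': array([ 0.37959059, -0.32297384,  0.21453771]), 'moment': array([ 0.02697831,  0.00099414, -0.04487469]), 'width': 0.08738733243709906}
scene ['fx', 'fy', 'cx', 'cy', 'extrinsics', 'c2w'] 417.3702060855088 274.0153241772604 208.90727245722283 [[-0.764, -0.466, 0.446, 1.079], [0.645, -0.538, 0.543, 0.709], [-0.014, 0.702, 0.712, 0.927], [0.0, 0.0, 0.0, 1.0]]
side ['fx', 'fy', 'cx', 'cy', 'extrinsics', 'c2w'] 536.1176361950521 274.0647504850157 207.11271724105816 [[0.783, 0.433, -0.446, -0.117], [-0.622, 0.569, -0.539, -0.714], [0.02, 0.699, 0.715, 1.07], [0.0, 0.0, 0.0, 1.0]]
wrist ['fx', 'fy', 'cx', 'cy', 'tool_from_camera', 'c2w'] 344.27870291460266 276.058701977789 206.22681470758585 [[-0.276, 0.924, 0.264, 0.257], [-0.961, -0.266, -0.075, 0.628], [0.001, -0.274, 0.962, 0.384], [0.0, 0.0, 0.0, 1.0]]
```

View pics/scene0.png

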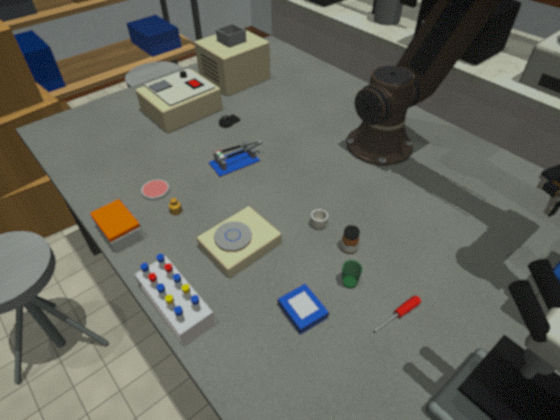

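View pics/side0.png

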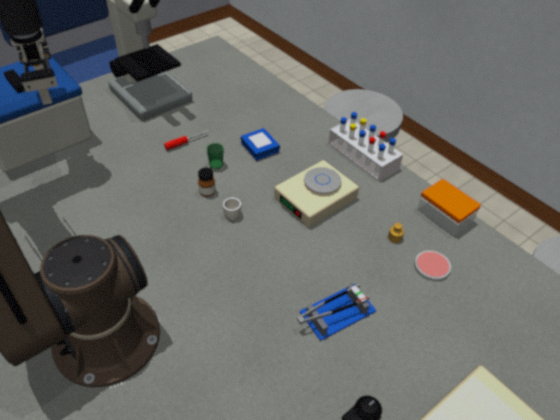

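View pics/wrist0.png

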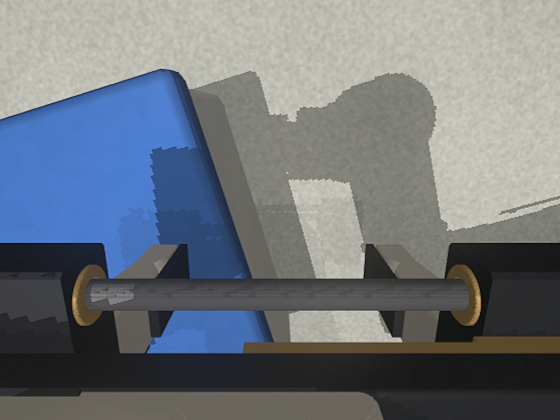

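The scene view shows the crucible at (319,218), the pan at (233,236) and the forceps at (238,155). In the side view they are at (232,208), (323,180) and (337,310). The wrist view only shows the slide box.

```bash
python3 - <<'E'
from h import *
for n,boxes in(('scene0',dict(cru=(319,218),pan=(233,236),forc=(238,155))),('side0',dict(cru=(232,209),pan=(323,180),forc=(337,310)))):
    f=load(n);P=cloud(f)
    ims=[]
    for k,(u,v) in boxes.items():
        print(n,k,P[v,u].round(4), 'bench',P[v+25,u-45 if k!='pan' else u].round(4))
        c=f['img'][v-35:v+35,u-47:u+47]
        ims.append(cv2.resize(c,None,fx=4,fy=4,interpolation=cv2.INTER_CUBIC))
    for i,im in enumerate(ims): 
        pass
    cv2.imwrite('pics/crop_%s.png'%n,cv2.cvtColor(np.vstack([np.hstack(ims[:2]),np.hstack([ims[2],ims[2]*0])]),cv2.COLOR_RGB2BGR))
    # pan: cloud points in z 0.052-0.068 near
    z=P[...,2]
    c0=P[boxes['pan'][1],boxes['pan'][0]]
    m=(abs(z-0.062)<.005)&(np.hypot(*(P[...,:2]-c0[:2]).transpose(2,0,1))<.09)
    q=P[m]; print('pan mean',q.mean(0),len(q), 'zmed',np.median(q[:,2]))
    c0=P[boxes['cru'][1],boxes['cru'][0]]
    m=(z>.036)&(z<.055)&(np.hypot(*(P[...,:2]-c0[:2]).transpose(2,0,1))<.05)
    q=P[m]; 
    if len(q):
        (c,r)=cv2.minEnclosingCircle(q[:,:2].astype(np.float32)); print('rim',c,r,len(q),q[:,2].max())
    cl=P[::40,::40,2]
E
```

```text
scene0 cru [0.4284 0.1287 0.0116] bench [0.6012 0.1238 0.0252]
scene0 pan [0.6905 0.0567 0.0639] bench [0.736  0.1169 0.0506]
scene0 forc [ 0.4282 -0.2793  0.01  ] bench [ 0.6169 -0.2799  0.0011]
pan mean [0.68874023 0.05338774 0.06382871] 837 zmed 0.06384479895855433
rim (0.44231119751930237, 0.14161895215511322) 0.025458741933107376 109 0.04982938427581485
side0 cru [0.4517 0.1543 0.0043] bench [0.3045 0.1516 0.0036]
side0 pan [0.6872 0.0468 0.061 ] bench [ 0.6318 -0.0163  0.047 ]
side0 forc [ 0.4327 -0.2834  0.0481] bench [ 0.3321 -0.2492 -0.0008]
pan mean [0.68665419 0.04733209 0.06083398] 709 zmed 0.06080788255973402
rim (0.44091108441352844, 0.1400899738073349) 0.027949247509241104 105 0.047077515943394266
```

View pics/crop_scene0.png

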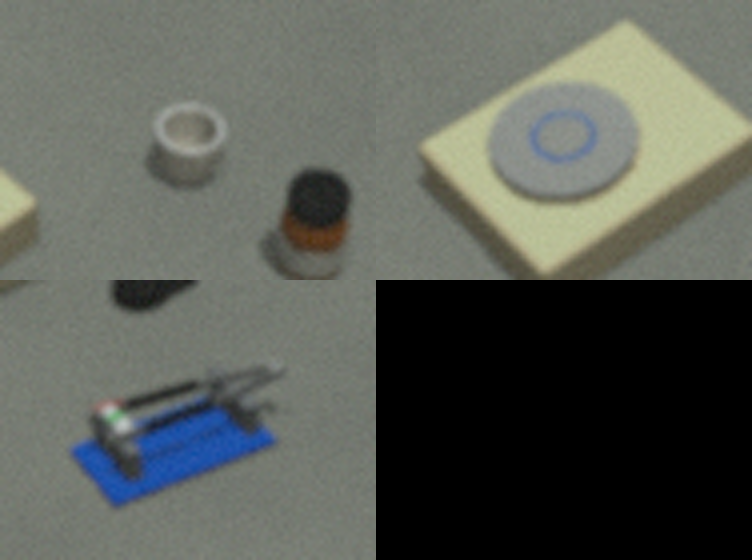

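View pics/crop_side0.png

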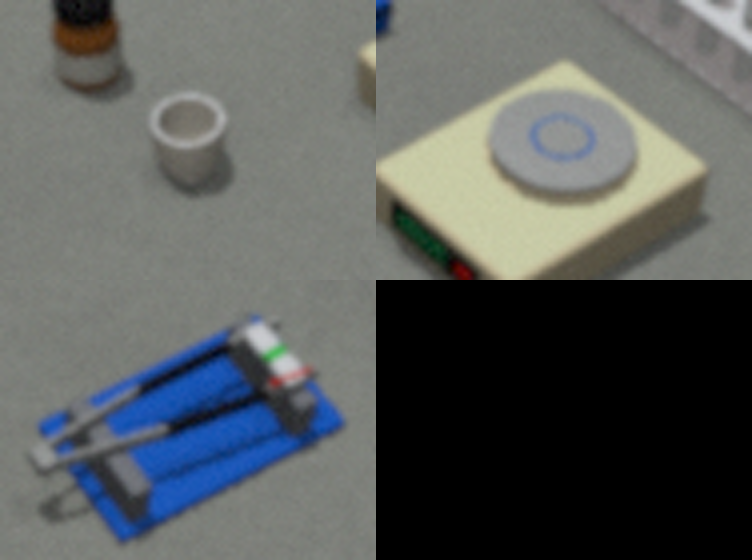

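```bash
cat >> h.py <<'E'
def plan(pos,yaw=None,base=None):
    """print shift/turn shares from current measured pose; tool straight down at yaw"""
    s=arm.get_state(); p=np.array(s['eef_pos']); M=R.from_euler('xyz',s['ee_rot'])
    d=M.inv().apply(np.array(pos)-p)/.3
    t=np.zeros(3)
    if yaw is not None:
        t=(M.inv()*R.from_euler('xyz',[np.pi,0,yaw])).as_rotvec()/np.radians(60)
    print('shift',d.round(4),'turn',t.round(4),'| at',p.round(4),np.array(s['ee_rot']).round(3),'q6',round(s['q'][5],3),'t',round(s['t'],2),'w',round(s['width'],4),'F',np.array(s['force']).round(1))
E
python3 - <<'E'
from h import *
f=load('side0');g=load('scene0')
def hsv(i): return cv2.cvtColor(i,cv2.COLOR_RGB2HSV)
# blobs
def comps(f,m,tag,z,minA=8):
    n,l,st,c=cv2.connectedComponentsWithStats(m.astype(np.uint8))
    for i in range(1,n):
        if st[i,4]>=minA: print(tag,st[i,4],c[i].round(1),plane(f,c[i][0],c[i][1],z).round(4)[:2])
for nm,f in(('side',f),('scene',g)):
    H=hsv(f['img']);P=cloud(f)
    h,s,v=H[...,0],H[...,1],H[...,2]
    near=(np.hypot(P[...,0]-.43,P[...,1]+.28)<.13)
    comps(f,near&(h>40)&(h<80)&(s>90),nm+' green',.052,3)
    comps(f,near&((h<8)|(h>172))&(s>90),nm+' red',.052,3)
    m=near&(h>100)&(h<125)&(s>150); print(nm,'blue plate'); 
    cs=max(cv2.findContours(m.astype(np.uint8),0,2)[0],key=cv2.contourArea)
    # hull corners
    Q=plane(f,cs[:,0,0],cs[:,0,1],.008)[:,:2]; print(cv2.minAreaRect(Q.astype(np.float32)))
    m=near&(P[...,2]>.03)&(P[...,2]<.07); q=P[m]; print('forceps pts',len(q),q.mean(0).round(4)); print(cv2.minAreaRect(q[:,:2].astype(np.float32)))
    mm=(np.hypot(P[...,0]-.44,P[...,1]-.14)<.15)&(P[...,2]>.06)&(P[...,2]<.085); q=P[mm]; print('jar?',len(q),np.median(q,0).round(3))
    pan=(np.hypot(P[...,0]-.688,P[...,1]-.05)<.035)&(h>95)&(h<130)&(s>60)
    v_,u_=np.where(pan);e=cv2.fitEllipse(np.stack([u_,v_],1).astype(np.float32));print('ring',e,plane(f,e[0][0],e[0][1],.062).round(4))
    b=(np.hypot(P[...,0]-.66,P[...,1]-.05)<.16)&(P[...,2]>.04)&(P[...,2]<.054); q=P[b];print('bal',cv2.minAreaRect(q[:,:2].astype(np.float32)))
E
```

```text
side green 10 [358.2 292.8] [ 0.5015 -0.2808]
side red 7 [358.4 300.1] [ 0.4876 -0.2956]
side blue plate
((0.4539962410926819, -0.2686461806297302), (0.08813033252954483, 0.1574956178665161), 82.04080200195312)
forceps pts 830 [ 0.4365 -0.2711  0.0435]
((0.4330097734928131, -0.27020323276519775), (0.07078753411769867, 0.17649661004543304), 81.4903793334961)
jar? 175 [0.435 0.253 0.072]
ring ((322.25360107421875, 178.95852661132812), (10.147027015686035, 14.74203109741211), 95.94645690917969) [0.6876 0.0505 0.062 ]
bal ((0.6669353246688843, 0.04821202531456947), (0.19626668095588684, 0.1533489227294922), 0.8554226756095886)
scene blue plate
((0.4583889842033386, -0.263771653175354), (0.08622317761182785, 0.154624342918396), 81.2149429321289)
forceps pts 402 [ 0.4421 -0.2635  0.0467]
((0.43332239985466003, -0.2619244456291199), (0.07692259550094604, 0.17704513669013977), 87.87542724609375)
jar? 202 [0.443 0.264 0.076]
ring ((232.30075073242188, 234.64215087890625), (11.202359199523926, 15.186448097229004), 82.28327941894531) [0.6882 0.0499 0.062 ]
bal ((0.6664613485336304, 0.05220025032758713), (0.1934276968240738, 0.15292836725711823), 0.9969932436943054)
```

```bash
python3 - <<'E'
from h import *
plan([0.4415,0.141,.19],-np.pi/2)
E
```

```text
shift [1.2847e+00 1.3904e+00 4.0000e-04] turn [ 9.0000e-04 -9.0000e-04  1.2327e+00] | at [0.1863 0.6484 0.1895] [ 3.14 -0.   -0.28] q6 -0.288 t 0.15 w 0.0878 F [-1.2  0.3 -0.4]
```

```bash
python3 -m inch '0 0.64 0.69 0 0 0 0.6; 0 0.64 0.69 0 0 0 0.6; 0 0.64 0.69 0 0 0 0.6; 0 0.64 0.69 0 0 0 0.6; 0 0.64 0.69 0 0 0 0.6; 0 0.64 0.69 0 0 0 0.6; 0 0.64 0.69 0 0 0 0.6; 0 0.64 0.69 0 0 0 0.6; 0 0.64 0.69 0 0 0 0.6' 15; python3 - <<'E'
from h import *
plan([0.4415,0.141,.19],-np.pi/2)
E
```

```text
t: 1.05
eef_pos: [0.3137, 0.3973, 0.1903]
ee_rot: [-3.141, 0.0, -0.908]
force: [-0.8, 1.3, -1.1]
width: 0.0875
shift [9.357e-01 1.900e-01 7.000e-04] turn [-1.00e-04  2.00e-04  6.33e-01] | at [0.3137 0.3973 0.1903] [-3.141  0.    -0.908] q6 -0.628 t 1.05 w 0.0875 F [-0.8  1.3 -1.1]
```

```bash
python3 -m inch '0 0.936 0.19 0 0 0 0.633; 0 0.936 0.19 0 0 0 0.633; 0 0.936 0.19 0 0 0 0.633; 0 0.936 0.19 0 0 0 0.633; 0 0.936 0.19 0 0 0 0.633; 0 0.936 0.19 0 0 0 0.633; 0 0.936 0.19 0 0 0 0.633; 0 0.936 0.19 0 0 0 0.633; 0 0.936 0.19 0 0 0 0.633; 0 0.936 0.19 0 0 0 0.633' ; python3 - <<'E'
from h import *
f=snap('wrist','w1');P=cloud(f)
plan([0.4415,0.141,.19],-np.pi/2)
m=(P[...,2]>.036)&(P[...,2]<.055)&(np.hypot(P[...,0]-.4415,P[...,1]-.141)<.05); q=P[m]
print(len(q)); 
if len(q)>5: print(cv2.minEnclosingCircle(q[:,:2].astype(np.float32)),q[:,2].max())
E
```

```text
t: 2.05
eef_pos: [0.4413, 0.1415, 0.1901]
ee_rot: [3.141, -0.0, -1.569]
force: [0.6, 0.2, 0.1]
width: 0.0876
shift [ 0.0016 -0.0005  0.0007] turn [ 0.0001 -0.0001  0.0018] | at [0.4413 0.1415 0.1902] [ 3.141 -0.    -1.569] q6 -0.735 t 2.1 w 0.0876 F [-0.8  0.3 -0.1]
652
((0.44246816635131836, 0.13962909579277039), 0.024861875921487808) 0.0462733375681324
```

View pics/w1.png

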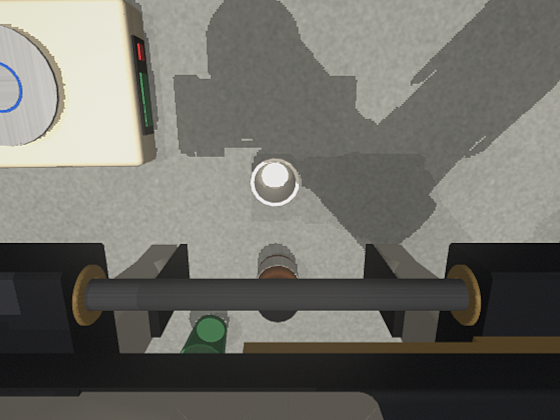

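The wrist view shows the crucible rim at (275,182), with the balance at upper left and the jar and beaker well behind it. The three views put the crucible at about (0.442, 0.140). I'll descend there.

```bash
python3 -m inch '0 0.005 -0.002 0.1 0 0 0; 0 0.005 -0.002 0.2 0 0 0; 0 0.005 -0.002 0.3 0 0 0; 0 0.005 -0.002 0.4 0 0 0; 0 0.005 -0.002 0.5 0 0 0; 0 0.005 -0.002 0.56 0 0 0; 0 0.005 -0.002 0.585 0 0 0; 0 0.005 -0.002 0.585 0 0 0; 0 0.005 -0.002 0.585 0 0 0' && python3 -m inch '0.3 0 0 0 0 0 0; 0.35 0 0 0 0 0 0; 0.4 0 0 0 0 0 0; 0.45 0 0 0 0 0 0; 0.5 0 0 0 0 0 0; 0.55 0 0 0 0 0 0; 0.6 0 0 0 0 0 0; 0.6 0 0 0 0 0 0; 0.6 0 0 0 0 0 0' 12
```

```text
t: 3.0
eef_pos: [0.4427, 0.1396, 0.0155]
ee_rot: [-3.141, 0.001, -1.57]
force: [1.0, -0.7, 0.7]
width: 0.0878
t: 3.9
eef_pos: [0.4422, 0.1388, 0.0147]
ee_rot: [3.142, -0.0, -1.571]
force: [0.4, -0.4, -0.0]
width: 0.0352
```

Width 35 mm is less than the cup's 49 mm, so I'll look.

```bash
python3 - <<'E'
from h import *
f=snap('wrist','w2');g=snap('side','s2');k=snap('scene','c2')
ims=[cv2.resize(i['img'][v-35:v+35,u-47:u+47],None,fx=4,fy=4,interpolation=cv2.INTER_CUBIC) for i,u,v in((g,232,209),(k,319,218))]
cv2.imwrite('pics/crop2.png',cv2.cvtColor(np.hstack(ims),cv2.COLOR_RGB2BGR))
E
```

```text
(no output)
```

View pics/w2.png

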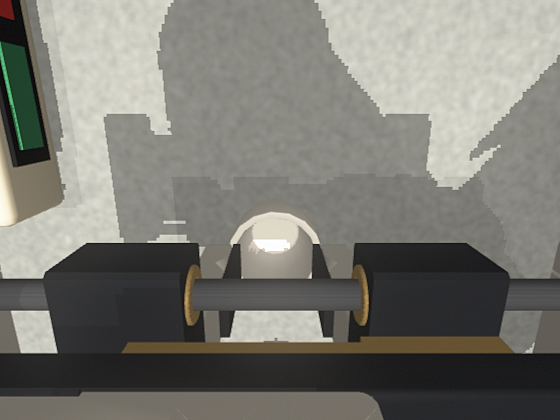

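View pics/crop2.png

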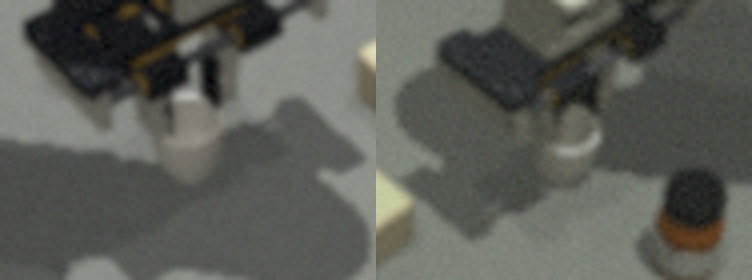

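```bash
python3 - <<'E'
from h import *
for n in('w2','s2','c2','w1'):
    f=load(n);P=cloud(f)
    for lo,hi in((.036,.052),):
        m=(P[...,2]>lo)&(P[...,2]<hi)&(np.hypot(P[...,0]-.4415,P[...,1]-.130)<.045); q=P[m]
        hsv=cv2.cvtColor(f['img'],cv2.COLOR_RGB2HSV)[m]
        q=q[(hsv[:,2]>120)]
        if len(q)>5: print(n,len(q),q.min(0).round(4),q.max(0).round(4),cv2.minEnclosingCircle(q[:,:2].astype(np.float32)))
    for r in (150,190,215): print('bench z',P[r,[220,300,330],2].round(4), P[r,300].round(3))
E
```

```text
w2 1193 [0.419  0.1145 0.036 ] [0.4661 0.155  0.0517] ((0.44272834062576294, 0.1370110660791397), 0.02402309887111187)
bench z [ 0.0001 -0.0002 -0.0005] [ 0.428  0.089 -0.   ]
bench z [ 0.0005 -0.0008 -0.0009] [ 0.427  0.114 -0.001]
bench z [ 0.0001  0.0364 -0.0008] [0.43  0.119 0.036]
s2 51 [0.4182 0.1148 0.0364] [0.4641 0.1629 0.0483] ((0.4419589638710022, 0.14001695811748505), 0.02694745361804962)
bench z [ 0.2666 -0.0014 -0.0065] [ 0.772  0.24  -0.001]
bench z [0.1424 0.0424 0.0603] [0.624 0.069 0.042]
bench z [-0.0008  0.0291 -0.0035] [0.57  0.005 0.029]
c2 27 [0.4294 0.1513 0.0383] [0.4629 0.1676 0.0485] ((0.4461382031440735, 0.15620192885398865), 0.017232779413461685)
bench z [0.0497 0.0041 0.315 ] [ 0.238 -0.162  0.004]
bench z [0.0005 0.1638 0.1532] [0.502 0.118 0.164]
bench z [0.0019 0.0013 0.0033] [0.456 0.075 0.001]
w1 585 [0.4179 0.1149 0.0369] [0.4665 0.1637 0.0463] ((0.44246816635131836, 0.13962909579277039), 0.024861875921487808)
bench z [-0.     -0.0005  0.0006] [ 0.415  0.112 -0.001]
bench z [-0.0002 -0.001   0.0005] [ 0.414  0.158 -0.001]
bench z [ 0.0004  0.0006 -0.0001] [0.413 0.188 0.001]
```

```bash
python3 - <<'E'
from h import *
f=load('w2');P=cloud(f)
for r in (240,255,265,275,315,325,332,340):
    print(r,[(c,*(P[r,c]*1000).round(0).astype(int)) for c in (205,222,228,233,237,241,245,260,275,300,311,315,319,325,335)])
c=cv2.resize(f['img'][195:350,180:370],None,fx=4,fy=4,interpolation=cv2.INTER_NEAREST)
cv2.imwrite('pics/w2z.png',cv2.cvtColor(c,cv2.COLOR_RGB2BGR))
E
```

```text
240 [(205, np.int64(488), np.int64(147), np.int64(0)), (222, np.int64(478), np.int64(148), np.int64(-1)), (228, np.int64(473), np.int64(147), np.int64(1)), (233, np.int64(464), np.int64(130), np.int64(44)), (237, np.int64(462), np.int64(130), np.int64(45)), (241, np.int64(463), np.int64(139), np.int64(20)), (245, np.int64(461), np.int64(142), np.int64(14)), (260, np.int64(452), np.int64(146), np.int64(5)), (275, np.int64(443), np.int64(146), np.int64(5)), (300, np.int64(427), np.int64(144), np.int64(9)), (311, np.int64(423), np.int64(134), np.int64(34)), (315, np.int64(422), np.int64(130), np.int64(44)), (319, np.int64(420), np.int64(130), np.int64(43)), (325, np.int64(411), np.int64(147), np.int64(0)), (335, np.int64(404), np.int64(148), np.int64(0))]
255 [(205, np.int64(474), np.int64(128), np.int64(68)), (222, np.int64(467), np.int64(128), np.int64(67)), (228, np.int64(464), np.int64(127), np.int64(69)), (233, np.int64(462), np.int64(129), np.int64(65)), (237, np.int64(460), np.int64(129), np.int64(65)), (241, np.int64(462), np.int64(146), np.int64(28)), (245, np.int64(461), np.in
[... 4321 characters left out ...]
22, np.int64(481), np.int64(223), np.int64(1)), (228, np.int64(476), np.int64(223), np.int64(1)), (233, np.int64(473), np.int64(224), np.int64(-1)), (237, np.int64(470), np.int64(223), np.int64(1)), (241, np.int64(467), np.int64(223), np.int64(0)), (245, np.int64(464), np.int64(223), np.int64(0)), (260, np.int64(454), np.int64(223), np.int64(1)), (275, np.int64(443), np.int64(223), np.int64(0)), (300, np.int64(425), np.int64(224), np.int64(0)), (311, np.int64(418), np.int64(223), np.int64(1)), (315, np.int64(415), np.int64(223), np.int64(0)), (319, np.int64(412), np.int64(223), np.int64(0)), (325, np.int64(407), np.int64(224), np.int64(0)), (335, np.int64(421), np.int64(147), np.int64(101))]
```

View pics/w2z.png

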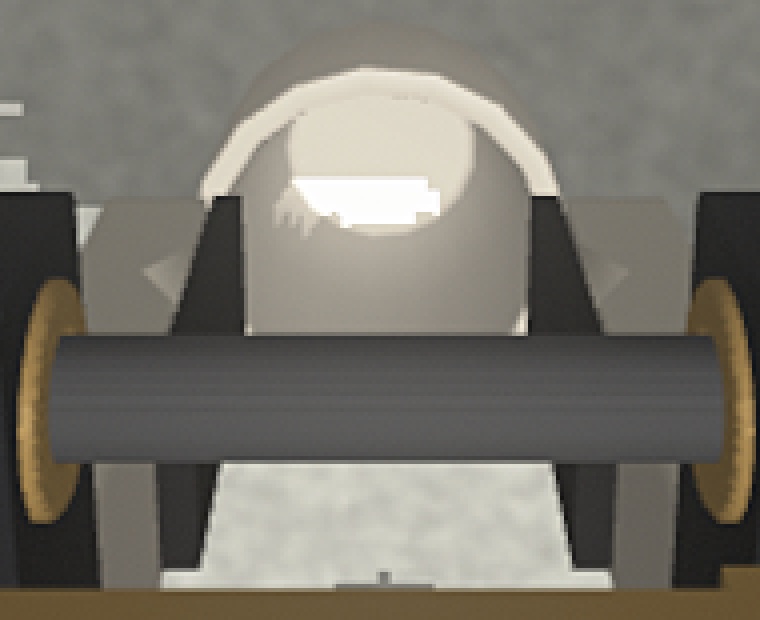

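```bash
python3 - <<'E'
from h import *
for n,tz in(('w1',.190),('w2',.0147),('wrist0',.1893)):
    f=load(n);P=cloud(f)
    for c in (150,160,170,178,185,205,212,222,228,235):
        col=P[:,c]; 
        print(n,c,[(r,*(1000*(col[r]-[0,0,tz])).round(0).astype(int).tolist()) for r in range(236,262,4)])
E
```

```text
w1 150 [(236, 591, 215, -191), (240, 592, 220, -190), (244, 592, 225, -190), (248, 500, 130, 46), (252, 499, 131, 50), (256, 497, 131, 54), (260, 495, 130, 59)]
w1 160 [(236, 579, 214, -190), (240, 579, 219, -189), (244, 580, 224, -189), (248, 496, 131, 44), (252, 494, 131, 50), (256, 493, 131, 54), (260, 491, 130, 59)]
w1 170 [(236, 567, 214, -190), (240, 567, 219, -190), (244, 568, 225, -190), (248, 491, 131, 45), (252, 489, 130, 51), (256, 489, 132, 52), (260, 488, 132, 55)]
w1 178 [(236, 558, 214, -190), (240, 558, 219, -190), (244, 558, 224, -190), (248, 488, 132, 42), (252, 487, 132, 46), (256, 486, 132, 51), (260, 486, 133, 52)]
w1 185 [(236, 549, 214, -189), (240, 550, 219, -189), (244, 486, 132, 37), (248, 485, 132, 41), (252, 485, 134, 41), (256, 485, 136, 42), (260, 485, 138, 42)]
w1 205 [(236, 525, 214, -189), (240, 526, 220, -191), (244, 526, 225, -190), (248, 527, 230, -191), (252, 527, 235, -190), (256, 527, 240, -190), (260, 527, 245, -190)]
w1 212 [(236, 517, 214, -190), (240, 517, 219, -190), (244, 518, 224, -190), (248, 518, 229, -189), (252, 518, 234, -189), (256,
[... 3003 characters left out ...]
248, 191, 692, 2), (252, 188, 693, 0), (256, 185, 694, 0), (260, 184, 694, 1)]
wrist0 212 [(236, 197, 685, 0), (240, 195, 686, 1), (244, 192, 687, 0), (248, 190, 688, 1), (252, 187, 689, 1), (256, 185, 689, 1), (260, 182, 690, 1)]
wrist0 222 [(236, 195, 680, 0), (240, 192, 681, -2), (244, 190, 681, 0), (248, 188, 682, 1), (252, 185, 683, 0), (256, 183, 683, 1), (260, 180, 684, 1)]
wrist0 228 [(236, 193, 677, -3), (240, 191, 677, -1), (244, 188, 678, -3), (248, 186, 679, -1), (252, 184, 680, -1), (256, 182, 680, 0), (260, 179, 681, 0)]
wrist0 235 [(236, 189, 675, -12), (240, 188, 675, -8), (244, 186, 675, -5), (248, 184, 676, -4), (252, 182, 676, -3), (256, 179, 677, -4), (260, 178, 677, -1)]
```

The rim points show the cup hasn't moved. Depth puts the visible finger ends about 37 mm short of the reported TCP, in all the wrist views so far and both open and closed, so the fingers shut above the rim. I'll reopen, go down in part, and re-measure the finger ends from the bench.

```bash
python3 -m inch '0 0 0 0 0 0 0; 0 0 0 0 0 0 0; 0 0 0 0 0 0 0; 0 0 0 0 0 0 0; 0 0 0 0 0 0 0; 0 0 0 0 0 0 0; 0 0 0 0 0 0 0' && python3 -m inch '0 0 0 0.02 0 0 0; 0 0 0 0.04 0 0 0; 0 0 0 0.04 0 0 0'; python3 - <<'E'
from h import *
f=snap('wrist','w3');g=snap('side','s3');P=cloud(f)
plan([0.4425,0.14,.014],-np.pi/2)
for c in (178,185,188): print(c,[(r,*(1000*P[r,c]).round(0).astype(int).tolist()) for r in range(236,258,3)])
Q=cloud(g)
u,v=232,209
cv2.imwrite('pics/s3z.png',cv2.cvtColor(cv2.resize(g['img'][v-60:v+30,u-60:u+60],None,fx=6,fy=6,interpolation=cv2.INTER_CUBIC),cv2.COLOR_RGB2BGR))
m=(np.hypot(Q[...,0]-.4425,Q[...,1]-.14)<.07)&(Q[...,2]>.01)
# lowest finger points (|x-.4425|>.035)
q=Q[m&(abs(Q[...,0]-.4425)>.036)]; print(len(q)); print(np.sort(q[:,2])[:20].round(3))
E
```

```text
t: 4.75
eef_pos: [0.4422, 0.1388, 0.0148]
ee_rot: [3.142, 0.0, -1.571]
force: [-0.3, -0.5, 0.1]
width: 0.0844
t: 5.05
eef_pos: [0.4415, 0.1383, 0.0017]
ee_rot: [3.14, -0.001, -1.571]
force: [-0.3, -0.3, -0.3]
width: 0.0878
shift [-0.0047 -0.0017 -0.0387] turn [ 0.0007 -0.0006 -0.0001] | at [0.442  0.1386 0.0024] [ 3.141e+00 -1.000e-03 -1.571e+00] q6 -0.731 t 5.15 w 0.0878 F [ 0.7  0.6 -0.8]
178 [(236, 501, 139, 0), (239, 501, 141, -1), (242, 501, 143, 1), (245, 501, 145, 0), (248, 489, 129, 43), (251, 487, 128, 48), (254, 487, 129, 50), (257, 486, 129, 54)]
185 [(236, 497, 139, 0), (239, 497, 141, 1), (242, 497, 143, -1), (245, 486, 129, 39), (248, 485, 129, 42), (251, 485, 130, 43), (254, 486, 132, 42), (257, 485, 133, 44)]
188 [(236, 495, 139, 0), (239, 495, 141, 1), (242, 495, 143, 1), (245, 496, 145, -1), (248, 496, 147, 0), (251, 496, 149, 0), (254, 485, 134, 38), (257, 485, 136, 38)]
2522
[0.035 0.037 0.038 0.038 0.038 0.038 0.04  0.04  0.041 0.041 0.041 0.041
 0.041 0.042 0.042 0.042 0.042 0.042 0.042 0.042]
```

View pics/s3z.png

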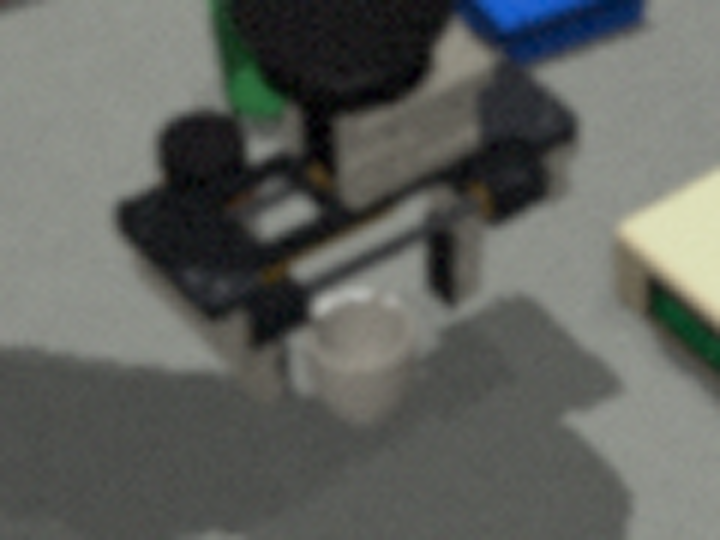

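View pics/w3.png

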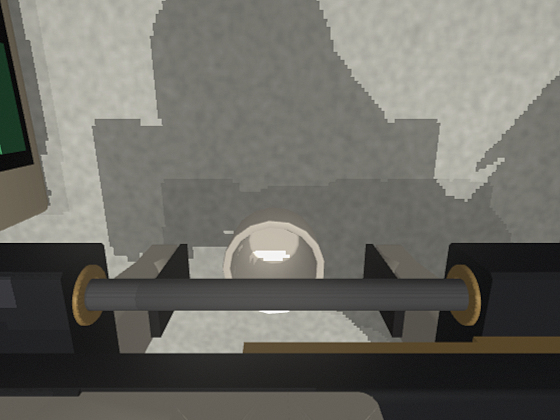

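Side-camera points put the lowest finger points at 35–38 mm while the TCP reads 2 mm, so the offset is about +36 mm. I'll treat the true finger end as reported TCP + 36 mm and go down another 24 mm.

```bash
python3 -m inch '0 -0.002 0 0.02 0 0 0; 0 -0.002 0 0.04 0 0 0; 0 -0.002 0 0.06 0 0 0; 0 -0.002 0 0.08 0 0 0; 0 -0.002 0 0.08 0 0 0' 10 && python3 -m inch '0.2 0 0 0 0 0 0; 0.3 0 0 0 0 0 0; 0.4 0 0 0 0 0 0; 0.45 0 0 0 0 0 0; 0.5 0 0 0 0 0 0; 0.55 0 0 0 0 0 0; 0.6 0 0 0 0 0 0; 0.6 0 0 0 0 0 0'
```

```text
t: 5.65
eef_pos: [0.4416, 0.1389, -0.0222]
ee_rot: [3.14, -0.001, -1.571]
force: [0.8, -0.3, -0.4]
width: 0.0872
t: 6.45
eef_pos: [0.4423, 0.1395, -0.0211]
ee_rot: [-3.141, 0.0, -1.571]
force: [0.0, -0.7, 3.0]
width: 0.0498
```

Contact at 49.8 mm, as expected. Lifting.

```bash
python3 -m inch '0.7 0 0 0 0 0 0; 0.7 0 0 -0.04 0 0 0; 0.7 0 0 -0.1 0 0 0; 0.7 0 0 -0.18 0 0 0; 0.7 0 0 -0.26 0 0 0; 0.7 0 0 -0.34 0 0 0; 0.7 0 0 -0.4 0 0 0; 0.7 0 0 -0.4 0 0 0; 0.7 0 0 -0.4 0 0 0' ; python3 - <<'E'
from h import *
plan([0.688,0.05,.0985],-np.pi/2)
f=snap('wrist','w4')
E
```

```text
t: 7.35
eef_pos: [0.442, 0.1394, 0.0986]
ee_rot: [-3.142, 0.0, -1.571]
force: [-0.6, -0.2, -1.5]
width: 0.05
shift [ 2.974e-01 -8.203e-01  2.000e-04] turn [-0.      0.0005 -0.0005] | at [0.442  0.1394 0.0986] [-3.142  0.    -1.571] q6 -0.732 t 7.35 w 0.05 F [-0.6 -0.2 -1.5]
```

View pics/w4.png

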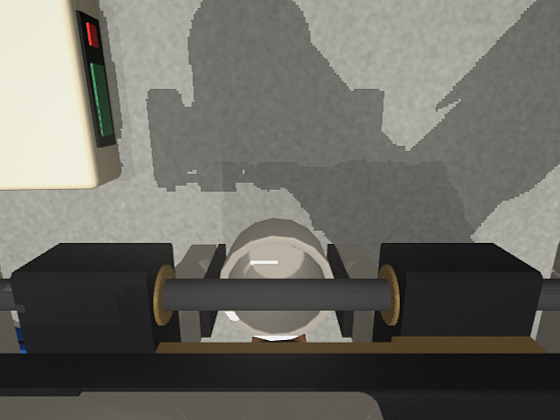

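The cup is held upright between the pads, at (275,275). Carrying it to the pan.

```bash
python3 -m inch '0.7 0.03 -0.08 0 0 0 0; 0.7 0.07 -0.2 0 0 0 0; 0.7 0.12 -0.33 0 0 0 0; 0.7 0.17 -0.46 0 0 0 0; 0.7 0.21 -0.58 0 0 0 0; 0.7 0.25 -0.69 0 0 0 0; 0.7 0.28 -0.77 0 0 0 0; 0.7 0.297 -0.82 0 0 0 0; 0.7 0.297 -0.82 0 0 0 0; 0.7 0.297 -0.82 0 0 0 0; 0.7 0.297 -0.82 0 0 0 0' ; python3 - <<'E'
from h import *
plan([0.688,0.05,.0405],-np.pi/2)
f=snap('wrist','w5');P=cloud(f)
H=cv2.cvtColor(f['img'],cv2.COLOR_RGB2HSV)
m=(abs(P[...,2]-.062)<.006)&(H[...,1]<40)
print(m.sum(),P[m].min(0),P[m].max(0))
E
```

```text
t: 8.5
eef_pos: [0.6871, 0.0504, 0.0978]
ee_rot: [3.14, -0.0, -1.571]
force: [-0.6, 0.7, -1.0]
width: 0.05
shift [ 0.0012 -0.0032  0.1911] turn [ 0.0016 -0.0003 -0.    ] | at [0.6871 0.0504 0.0978] [ 3.14  -0.    -1.571] q6 -0.355 t 8.5 w 0.05 F [-0.6  0.7 -1. ]
14302 [ 0.63726219 -0.01005235  0.05600223] [0.89407733 0.16681914 0.06798352]
```

View pics/w5.png

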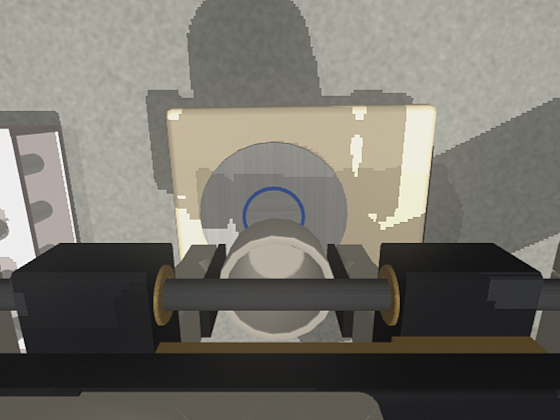

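```bash
python3 - <<'E'
from h import *
f=load('w5');H=cv2.cvtColor(f['img'],cv2.COLOR_RGB2HSV)
m=(H[...,0]>100)&(H[...,0]<130)&(H[...,1]>120); m[:,:235]=0;m[:,315:]=0;m[:180]=0;m[240:]=0
v,u=np.where(m);Q=plane(f,u,v,.062)[:,:2]
A=np.c_[2*Q,np.ones(len(Q))];s=np.linalg.lstsq(A,(Q**2).sum(1),rcond=None)[0];print(s[:2],np.sqrt(s[2]+s[:2]@s[:2]),len(Q))
E
```

```text
[0.6890431 0.0497711] 0.020688351331728493 298
```

```bash
python3 -m inch '0.7 0.001 -0.005 0.04 0 0 0; 0.7 0.001 -0.005 0.08 0 0 0; 0.7 0.001 -0.005 0.12 0 0 0; 0.7 0.001 -0.005 0.15 0 0 0; 0.7 0.001 -0.005 0.17 0 0 0; 0.7 0.001 -0.005 0.18 0 0 0; 0.7 0.001 -0.005 0.187 0 0 0; 0.7 0.001 -0.005 0.193 0 0 0; 0.7 0.001 -0.005 0.198 0 0 0; 0.7 0.001 -0.005 0.201 0 0 0; 0.7 0.001 -0.005 0.201 0 0 0; 0.7 0.001 -0.005 0.201 0 0 0'; python3 - <<'E'
from h import *
plan([0.6885,0.05,.0375],-np.pi/2)
g=snap('side','s6')
u,v=323,180
cv2.imwrite('pics/s6z.png',cv2.cvtColor(cv2.resize(g['img'][v-50:v+40,u-60:u+60],None,fx=6,fy=6,interpolation=cv2.INTER_CUBIC),cv2.COLOR_RGB2BGR))
E
```

```text
t: 9.75
eef_pos: [0.6899, 0.05, 0.0387]
ee_rot: [-3.141, 0.0, -1.571]
force: [-0.3, 0.1, -0.8]
width: 0.0498
shift [-0.      0.0046  0.004 ] turn [-0.0004  0.0001 -0.0001] | at [0.6899 0.05   0.0387] [-3.141  0.    -1.571] q6 -0.354 t 9.75 w 0.0498 F [-0.3  0.1 -0.8]
```

View pics/s6z.png

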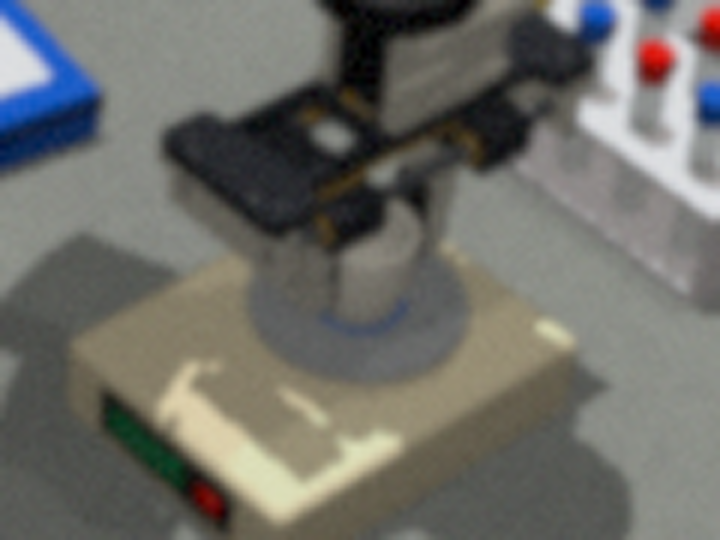

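The cup sits inside the blue ring, at (365,270) in the crop. I'll lower 1 mm more and open gradually.

```bash
python3 -m inch '0.7 0 0.001 0.002 0 0 0; 0.7 0 0.001 0.004 0 0 0; 0.7 0 0.001 0.004 0 0 0' 3 && python3 -m inch '0.44 0 0 0 0 0 0; 0.42 0 0 0 0 0 0; 0.4 0 0 0 0 0 0; 0.38 0 0 0 0 0 0; 0.35 0 0 0 0 0 0; 0.3 0 0 0 0 0 0; 0.2 0 0 0 0 0 0; 0.1 0 0 0 0 0 0; 0 0 0 0 0 0 0; 0 0 0 0 0 0 0; 0 0 0 0 0 0 0; 0 0 0 0 0 0 0' && python3 -m inch '0 0 0 -0.03 0 0 0; 0 0 0 -0.1 0 0 0; 0 0 0 -0.2 0 0 0; 0 0 0 -0.3 0 0 0; 0 0 0 -0.4 0 0 0; 0 0 0 -0.5 0 0 0; 0 0 0 -0.5 0 0 0; 0 0 0 -0.5 0 0 0'; python3 - <<'E'
from h import *
f=snap('wrist','w7');g=snap('side','s7');P=cloud(f)
u,v=323,180
cv2.imwrite('pics/s7z.png',cv2.cvtColor(cv2.resize(g['img'][v-50:v+40,u-60:u+60],None,fx=6,fy=6,interpolation=cv2.INTER_CUBIC),cv2.COLOR_RGB2BGR))
m=(P[...,2]>.094)&(P[...,2]<.112)&(np.hypot(P[...,0]-.688,P[...,1]-.05)<.05); q=P[m]
print(len(q)); 
if len(q)>5: print(cv2.minEnclosingCircle(q[:,:2].astype(np.float32)),np.median(q[:,2]),q[:,2].max())
E
```

```text
t: 10.1
eef_pos: [0.6894, 0.05, 0.0372]
ee_rot: [-3.141, -0.0, -1.571]
force: [0.4, 0.6, 0.0]
width: 0.0503
t: 11.3
eef_pos: [0.6894, 0.05, 0.0373]
ee_rot: [-3.142, -0.0, -1.571]
force: [-0.0, 0.1, -0.0]
width: 0.0875
t: 12.1
eef_pos: [0.6898, 0.0501, 0.1889]
ee_rot: [-3.139, 0.001, -1.571]
force: [0.1, 0.3, -1.9]
width: 0.0875
984
((0.6891961097717285, 0.05023568496108055), 0.025066766887903214) 0.10232528206758815 0.10441472987026607
```

View pics/s7z.png

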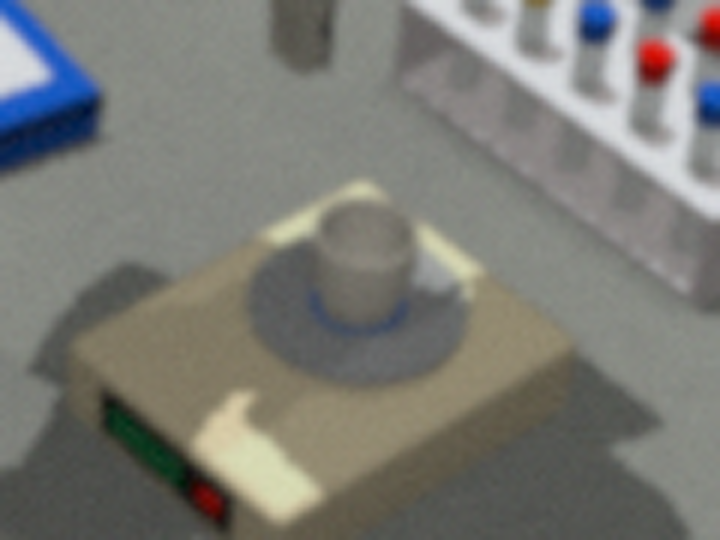

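View pics/w7.png

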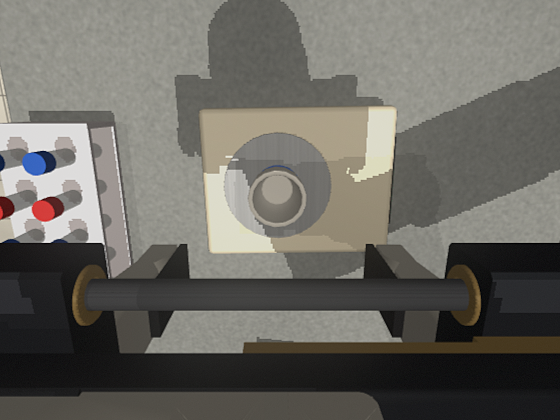

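The cup stands upright and released: rim centre (0.689, 0.050) against pan centre (0.6885, 0.050), rim at 102 mm. On to the forceps.

```bash
python3 -m inch '0 0.53 0.42 0 0 0 -0.68; 0 0.53 0.42 0 0 0 -0.68; 0 0.53 0.42 0 0 0 -0.68; 0 0.53 0.42 0 0 0 -0.68; 0 0.53 0.42 0 0 0 -0.68; 0 0.53 0.42 0 0 0 -0.68; 0 0.53 0.42 0 0 0 -0.68; 0 0.53 0.42 0 0 0 -0.68; 0 0.53 0.42 0 0 0 -0.68' ; python3 - <<'E'
from h import *
plan([0.437,-0.27,.19],-.14)
E
```

```text
t: 13.1
eef_pos: [0.5638, -0.1083, 0.1867]
ee_rot: [3.141, 0.0, -0.859]
force: [-1.0, -0.4, 0.5]
width: 0.0875
shift [ 0.1324  0.6721 -0.0105] turn [ 5.000e-04  7.000e-04 -6.869e-01] | at [ 0.5638 -0.1083  0.1867] [ 3.141  0.    -0.859] q6 0.561 t 13.1 w 0.0875 F [-1.  -0.4  0.5]
```

```bash
python3 -m inch '0 0.13 0.67 -0.01 0 0 -0.69; 0 0.13 0.67 -0.01 0 0 -0.69; 0 0.13 0.67 -0.01 0 0 -0.69; 0 0.13 0.67 -0.01 0 0 -0.69; 0 0.13 0.67 -0.01 0 0 -0.69; 0 0.13 0.67 -0.01 0 0 -0.69; 0 0.13 0.67 -0.01 0 0 -0.69; 0 0.13 0.67 -0.01 0 0 -0.69; 0 0.13 0.67 -0.01 0 0 -0.69' ; python3 - <<'E'
from h import *
plan([0.437,-0.27,.19],-.14)
f=snap('wrist','w8')
E
```

```text
t: 14.0
eef_pos: [0.4374, -0.2691, 0.1901]
ee_rot: [-3.142, 0.0, -0.137]
force: [-1.1, -0.5, -0.4]
width: 0.0876
shift [-0.001   0.0032  0.0003] turn [-0.      0.0002  0.0031] | at [ 0.4374 -0.2691  0.1901] [-3.142  0.    -0.137] q6 1.603 t 14.0 w 0.0876 F [-1.1 -0.5 -0.4]
```

View pics/w8.png

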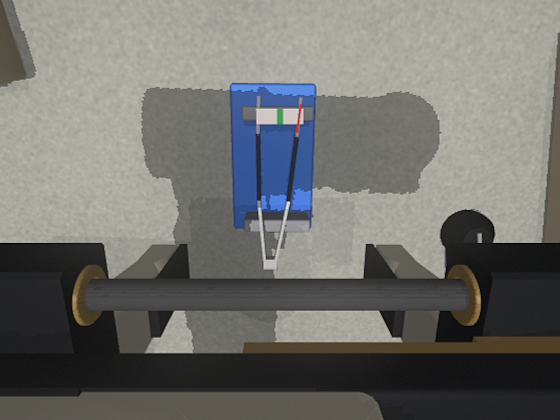

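The wrist view shows the forceps: green field at (280,116), red pointer at (299,115), fixed leg on the left (grip from (258,135) to (261,203)) and heel at (269,265).

```bash
python3 - <<'E'
from h import *
f=load('w8');I=f['img'];H=cv2.cvtColor(I,cv2.COLOR_RGB2HSV);h,s,v=[H[...,i].astype(int) for i in range(3)]
roi=np.zeros(h.shape,bool);roi[80:240,225:325]=1
def c(m): 
    vv,uu=np.where(m);return uu.mean(),vv.mean(),m.sum()
g=roi&(h>45)&(h<80)&(s>80);G=c(g);print('green',G)
Gw=plane(f,G[0],G[1],.052);print(Gw)
r=roi&((h<8)|(h>172))&(s>120);print('red',c(r)); 
b=roi&(v<60)&(s<120)
def fit(x0,x1,y0,y1):
    L=[];Rr=[]
    for y in range(y0,y1):
        xs=np.where(b[y,x0:x1])[0]+x0
        if len(xs): L.append((xs.min()-.5,y));Rr.append((xs.max()+.5,y))
    return np.array(L),np.array(Rr)
for nm,a in(('fixed',(250,272,130,205)),('sprung',(280,305,130,205))):
    L,Rr=fit(*a); 
    for e,E,z in(('L',L,.050),('R',Rr,.050)):
        Q=plane(f,E[:,0],E[:,1],z)[:,:2]
        l=cv2.fitLine(Q.astype(np.float32),cv2.DIST_HUBER,0,.01,.01).ravel()
        print(nm,e,len(E),'ang',np.degrees(np.arctan2(l[1],l[0])),'ends',Q[0].round(4),Q[-1].round(4))
# white plate rect
w=roi&(v>170)&(s<50); w[150:]=0; w[:100]=0
n,lab,st,ce=cv2.connectedComponentsWithStats((w|g|r).astype(np.uint8)); i=1+st[1:,4].argmax();
cs=cv2.findContours((lab==i).astype(np.uint8),0,1)[0][0]
Q=plane(f,cs[:,0,0],cs[:,0,1],.052)[:,:2];print('white',st[i],cv2.minAreaRect(Q.astype(np.float32)))
bl=roi&(h>100)&(h<125)&(s>120);cs=max(cv2.findContours(bl.astype(np.uint8),0,1)[0],key=cv2.contourArea);Q=plane(f,cs[:,0,0],cs[:,0,1],.008)[:,:2];print('plate',cv2.minAreaRect(Q.astype(np.float32)))
for yaw in(-6,-7,-8,-9):
    t=np.radians(yaw);M=np.array([[np.cos(t),-np.sin(t)],[np.sin(t),np.cos(t)]]);print(yaw,'origin',Gw[:2]-M@[.047,-.010])
cv2.imwrite('pics/w8z.png',cv2.cvtColor(cv2.resize(I[80:275,220:330],None,fx=3,fy=3,interpolation=cv2.INTER_NEAREST),cv2.COLOR_RGB2BGR))
E
```

```text
green (np.float64(279.5), np.float64(116.0), np.int64(90))
[ 0.50312826 -0.28121683  0.052     ]
red (np.float64(298.2340425531915), np.float64(119.70212765957447), np.int64(47))
fixed L 66 ang -8.714465 ends [ 0.4897 -0.2564] [ 0.4263 -0.2476]
fixed R 66 ang -8.577449 ends [ 0.4892 -0.2601] [ 0.4259 -0.2506]
sprung L 64 ang -14.489373 ends [ 0.4819 -0.2928] [ 0.4212 -0.2773]
sprung R 64 ang -14.508361 ends [ 0.4818 -0.2938] [ 0.4208 -0.2803]
white [256 104  48  28 708] ((0.5019524097442627, -0.28091537952423096), (0.04366891086101532, 0.024514541029930115), 81.26274871826172)
plate ((0.4577450156211853, -0.2674636244773865), (0.08865285664796829, 0.15732228755950928), 81.80815887451172)
-6 origin [ 0.45743102 -0.26635878]
-7 origin [ 0.45769728 -0.26556351]
-8 origin [ 0.45797739 -0.26477302]
-9 origin [ 0.45827125 -0.26398753]
```

View pics/w8z.png

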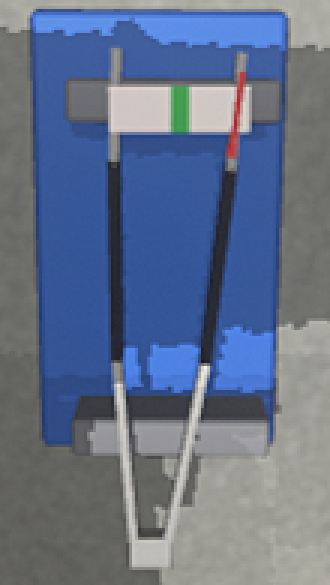

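```bash
python3 - <<'E'
from h import *
plan([0.4576,-0.2683,.05],-.151)
E
```

```text
shift [ 0.0669 -0.0119  0.4669] turn [-0.      0.0003  0.014 ] | at [ 0.4373 -0.2691  0.1901] [-3.142  0.    -0.136] q6 1.603 t 14.05 w 0.0879 F [ 0.7  0.3 -0.7]
```

```bash
python3 -m inch '0 0.067 -0.012 0 0 0 0.014; 0 0.067 -0.012 0.12 0 0 0.014; 0 0.067 -0.012 0.24 0 0 0.014; 0 0.067 -0.012 0.36 0 0 0.014; 0 0.067 -0.012 0.46 0 0 0.014; 0 0.067 -0.012 0.46 0 0 0.014; 0 0.067 -0.012 0.46 0 0 0.014'; python3 - <<'E'
from h import *
plan([0.4576,-0.2683,-.010],-.151)
f=snap('wrist','w9')
E
```

```text
t: 14.75
eef_pos: [0.4575, -0.2689, 0.0526]
ee_rot: [3.141, 0.001, -0.15]
force: [0.1, -0.1, 0.9]
width: 0.0879
shift [ 0.0003 -0.0021  0.2087] turn [0.0004 0.0009 0.0005] | at [ 0.4575 -0.2689  0.0526] [ 3.141e+00  1.000e-03 -1.500e-01] q6 1.581 t 14.75 w 0.0879 F [ 0.1 -0.1  0.9]
```

View pics/w9.png

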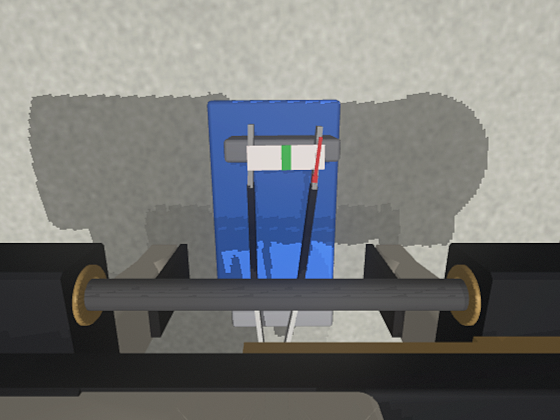

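The forceps lie centred between the pads (legs at columns 254 and 307). I'll go down, then close to 30 mm.

```bash
python3 -m inch '0 0 -0.002 0.05 0 0 0; 0 0 -0.002 0.1 0 0 0; 0 0 -0.002 0.15 0 0 0; 0 0 -0.002 0.19 0 0 0; 0 0 -0.002 0.208 0 0 0; 0 0 -0.002 0.208 0 0 0; 0 0 -0.002 0.208 0 0 0' 20 && python3 -m inch '0.3 0 0 0 0 0 0; 0.45 0 0 0 0 0 0; 0.5 0 0 0 0 0 0; 0.54 0 0 0 0 0 0; 0.57 0 0 0 0 0 0; 0.6 0 0 0 0 0 0; 0.63 0 0 0 0 0 0; 0.66 0 0 0 0 0 0; 0.66 0 0 0 0 0 0; 0.66 0 0 0 0 0 0'; python3 - <<'E'
from h import *
plan([0.4576,-0.2683,-.010],-.151)
f=snap('wrist','w10')
E
```

```text
t: 15.5
eef_pos: [0.4578, -0.2686, -0.0094]
ee_rot: [3.141, -0.001, -0.151]
force: [0.1, 0.3, -0.1]
width: 0.0876
t: 16.5
eef_pos: [0.4572, -0.2684, -0.0101]
ee_rot: [3.142, -0.0, -0.151]
force: [-0.0, -0.0, -0.1]
width: 0.0302
shift [ 0.0013 -0.0006 -0.0004] turn [ 0. -0.  0.] | at [ 0.4572 -0.2684 -0.0101] [ 3.142 -0.    -0.151] q6 1.58 t 16.5 w 0.0302 F [-0.  -0.  -0.1]
```

View pics/w10.png

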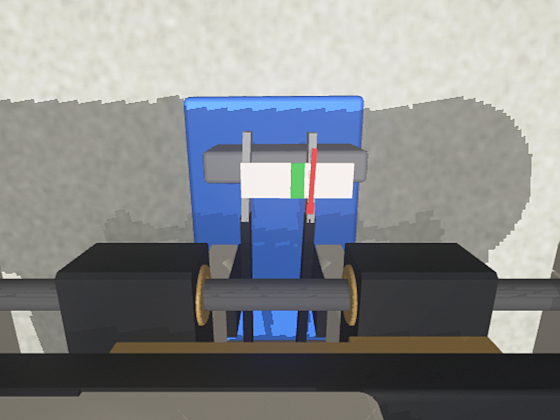

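The forceps are gripped, with the pointer at (313,180) just right of the green field at (297,180). I'll lift clear of the rest and then squeeze.

```bash
python3 -m inch '0.66 0 0 -0.02 0 0 0; 0.66 0 0 -0.05 0 0 0; 0.66 0 0 -0.09 0 0 0; 0.66 0 0 -0.13 0 0 0; 0.66 0 0 -0.16 0 0 0; 0.66 0 0 -0.16 0 0 0; 0.66 0 0 -0.16 0 0 0'  && python3 -m inch '0.68 0 0 0 0 0 0; 0.69 0 0 0 0 0 0; 0.7 0 0 0 0 0 0; 0.705 0 0 0 0 0 0; 0.705 0 0 0 0 0 0; 0.705 0 0 0 0 0 0'; python3 - <<'E'
from h import *
plan([0.4576,-0.2683,-.010],-.151)
f=snap('wrist','w11')
g=snap('side','s11');u,v=337,300
cv2.imwrite('pics/s11z.png',cv2.cvtColor(cv2.resize(g['img'][v-50:v+40,u-60:u+60],None,fx=6,fy=6,interpolation=cv2.INTER_CUBIC),cv2.COLOR_RGB2BGR))
E
```

```text
t: 17.25
eef_pos: [0.4573, -0.2684, 0.0382]
ee_rot: [-3.141, -0.001, -0.151]
force: [-0.2, 0.3, -1.7]
width: 0.0295
t: 17.85
eef_pos: [0.4571, -0.2684, 0.0378]
ee_rot: [3.142, 0.0, -0.151]
force: [0.5, -0.9, -0.1]
width: 0.026
shift [ 0.0015 -0.0007  0.1593] turn [0.     0.0001 0.    ] | at [ 0.4571 -0.2684  0.0378] [ 3.142  0.    -0.151] q6 1.581 t 17.85 w 0.026 F [ 0.5 -0.9 -0.1]
```

View pics/w11.png

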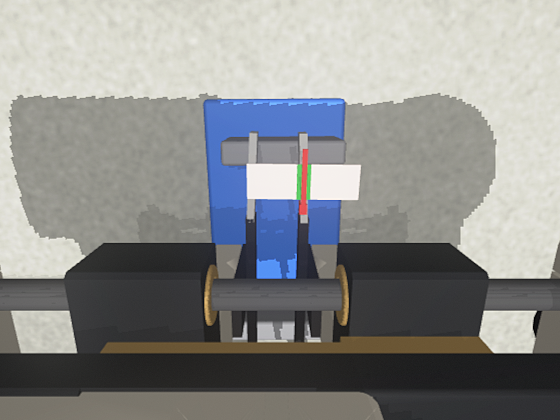

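View pics/s11z.png

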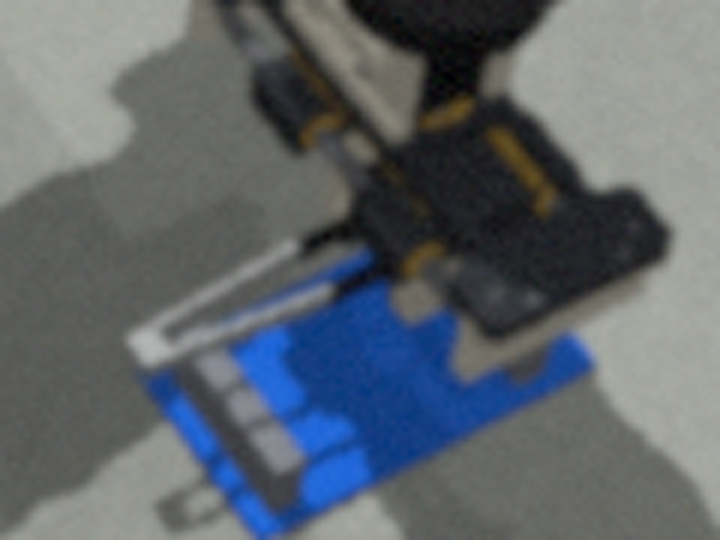

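The red pointer (304,180) stands in the middle of the green field (297–311), with the forceps off the rest. Checking level.

```bash
python3 - <<'E'
from h import *
f=load('w11');P=cloud(f)
q=P[168:196,250:295].reshape(-1,3);print('plate wrist',q.mean(0).round(4),q[:,2].std().round(4))
q=P[168:196,315:357].reshape(-1,3);print('plate right',q.mean(0).round(4))
A=np.c_[P[168:196,250:295].reshape(-1,3)[:,:2],np.ones(28*45)];print('plane slope',np.linalg.lstsq(A,P[168:196,250:295].reshape(-1,3)[:,2],rcond=None)[0].round(3))
for c in (252,303):print([(r,(P[r,c]*1000).round(0).astype(int).tolist()) for r in (134,138,142,205,212,217)])
g=load('s11');Q=cloud(g)
m=(Q[...,2]>.06)&(Q[...,2]<.13)&(np.hypot(Q[...,0]-.35,Q[...,1]+.252)<.06); vv,uu=np.where(m); q=Q[m]
t=-.151;ax=np.array([np.cos(t),np.sin(t)]);s=(q[:,:2]-[.4571,-.2684])@ax
for lo in np.arange(-.13,-.03,.015):
    k=(s>lo)&(s<lo+.015); 
    if k.sum():print(round(lo,3),k.sum(),np.percentile(q[k,2],[10,50,90]).round(4))
E
```

```text
plate wrist [ 0.5032 -0.2739  0.1007] 0.0091
plate right [ 0.4995 -0.2983  0.1008]
plane slope [ 1.234 -0.218 -0.58 ]
[(134, [522, -269, 99]), (138, [521, -269, 99]), (142, [519, -269, 98]), (205, [494, -264, 98]), (212, [492, -264, 99]), (217, [489, -263, 98])]
[(134, [519, -288, 98]), (138, [518, -288, 98]), (142, [516, -288, 100]), (205, [492, -285, 100]), (212, [489, -284, 102]), (217, [486, -284, 98])]
-0.115 53 [0.0893 0.0936 0.096 ]
-0.1 39 [0.0859 0.0909 0.0967]
-0.085 45 [0.0861 0.0921 0.0973]
-0.07 43 [0.0874 0.0927 0.096 ]
-0.055 17 [0.0857 0.0935 0.0965]
```

Leg points read 98–102 mm from x=489 to 522 mm and the heel about 94–97 mm, so it is level. I'll lift, then travel to the cup.

```bash
python3 -m inch '0.705 0 0 -0.04 0 0 0; 0.705 0 0 -0.1 0 0 0; 0.705 0 0 -0.16 0 0 0; 0.705 0.02 -0.06 -0.21 0 0 0; 0.705 0.05 -0.15 -0.24 0 0 0; 0.705 0.08 -0.24 -0.24 0 0 0; 0.705 0.11 -0.33 -0.24 0 0 0; 0.705 0.14 -0.42 -0.24 0 0 0; 0.705 0.17 -0.51 -0.24 0 0 0; 0.705 0.19 -0.57 -0.24 0 0 0; 0.705 0.2 -0.6 -0.24 0 0 0; 0.705 0.2 -0.6 -0.24 0 0 0' ; python3 - <<'E'
from h import *
plan([.6247,.0598,.11],-.151)
E
```

```text
t: 19.15
eef_pos: [0.544, -0.0988, 0.1104]
ee_rot: [-3.142, -0.001, -0.15]
force: [-0.4, -0.4, -0.5]
width: 0.0255
shift [ 0.1871 -0.5628  0.0015] turn [-0.0001 -0.0005  0.0014] | at [ 0.544  -0.0988  0.1104] [-3.142e+00 -1.000e-03 -1.500e-01] q6 1.246 t 19.15 w 0.0255 F [-0.4 -0.4 -0.5]
```

```bash
python3 -m inch '0.705 0.02 -0.05 0 0 0 0; 0.705 0.05 -0.14 0 0 0 0; 0.705 0.08 -0.23 0 0 0 0; 0.705 0.11 -0.32 0 0 0 0; 0.705 0.14 -0.41 0 0 0 0; 0.705 0.165 -0.49 0 0 0 0; 0.705 0.18 -0.54 0 0 0 0; 0.705 0.187 -0.563 0 0 0 0; 0.705 0.187 -0.563 0.02 0 0 0; 0.705 0.187 -0.563 0.05 0 0 0; 0.705 0.187 -0.563 0.067 0 0 0; 0.705 0.187 -0.563 0.067 0 0 0' ; python3 - <<'E'
from h import *
f=snap('wrist','w12');g=snap('side','s12');u,v=323,170
cv2.imwrite('pics/s12z.png',cv2.cvtColor(cv2.resize(g['img'][v-50:v+40,u-60:u+60],None,fx=6,fy=6,interpolation=cv2.INTER_CUBIC),cv2.COLOR_RGB2BGR))
plan([.6247,.0598,.09],-.151)
k=snap('scene','c12');u,v=233,225
cv2.imwrite('pics/c12z.png',cv2.cvtColor(cv2.resize(k['img'][v-50:v+40,u-60:u+60],None,fx=6,fy=6,interpolation=cv2.INTER_CUBIC),cv2.COLOR_RGB2BGR))
E
```

```text
t: 20.35
eef_pos: [0.6232, 0.058, 0.0884]
ee_rot: [3.141, 0.002, -0.152]
force: [0.6, -0.4, -0.0]
width: 0.0257
shift [ 0.001  -0.0048 -0.0013] turn [ 0.0003  0.0004 -0.0005] | at [0.6242 0.0584 0.0896] [ 3.141  0.    -0.152] q6 1.015 t 20.45 w 0.0256 F [-0.4 -0.5  0.4]
```

View pics/w12.png

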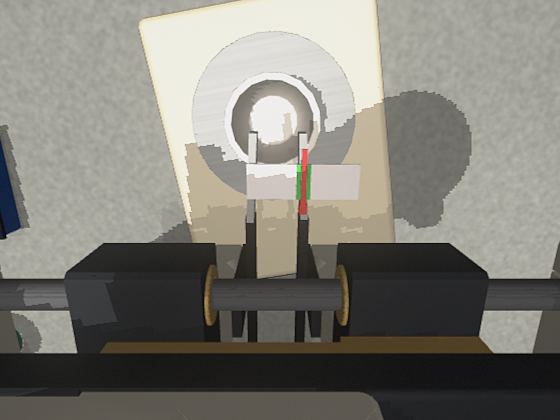

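View pics/s12z.png

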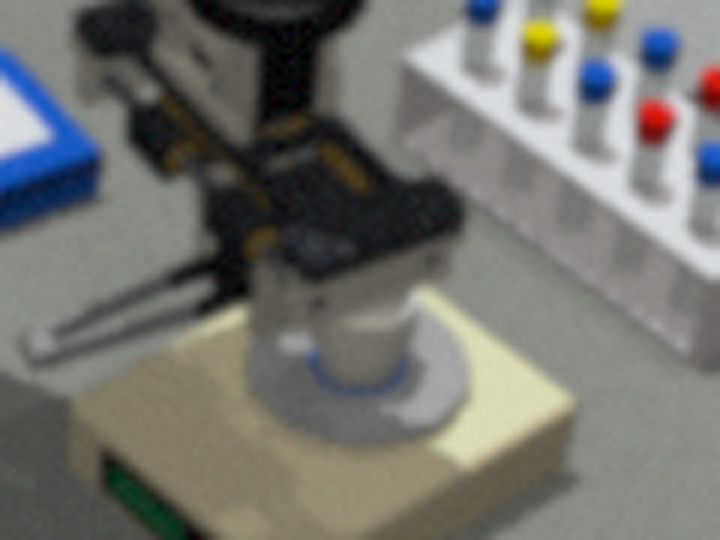

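View pics/c12z.png

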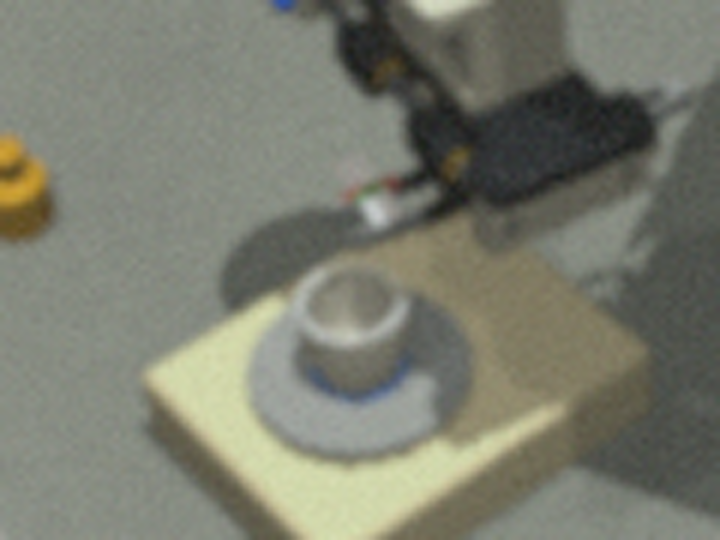

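```bash
python3 -m inch '0.705 0.001 -0.004 -0.001 0 0 0; 0.705 0.001 -0.004 -0.001 0 0 0; 0.705 0.001 -0.004 -0.001 0 0 0; 0.705 0.001 -0.004 -0.001 0 0 0; 0.705 0.001 -0.004 -0.001 0 0 0; 0.705 0.001 -0.004 -0.001 0 0 0'; python3 - <<'E'
from h import *
f=snap('wrist','w13');P=cloud(f)
H=cv2.cvtColor(f['img'],cv2.COLOR_RGB2HSV);h,s,v=[H[...,i].astype(int) for i in range(3)]
for c in (250,253,301,304):
    col=P[:,c]; r=[r for r in range(110,160) if .13<col[r,2]<.16]; print(c,r[0],(col[r[0]]*1000).round(0),(P[212,c]*1000).round(0))
m=(P[...,2]>.094)&(P[...,2]<.112)&(np.hypot(P[...,0]-.688,P[...,1]-.05)<.05); q=P[m]
print('rim',cv2.minEnclosingCircle(q[:,:2].astype(np.float32)),np.median(q[:,2]))
row=slice(168,196)
g=(h>45)&(h<80)&(s>80);r=((h<8)|(h>172))&(s>120)
for y in (172,182,192): print(y,'green',np.where(g[y,240:365])[0]+240,'red',np.where(r[y,240:365])[0]+240)
plan([.6247,.0598,.09],-.151); st=arm.get_state();print(np.abs(st['qd']).max())
g=load('s12');Q=cloud(g)
t=-.151;ax=np.array([np.cos(t),np.sin(t)]);d=Q[...,:2]-[.6247,.0598];s_=d@ax;n=d@[-ax[1],ax[0]]
for lo in np.arange(-.12,-.03,.015):
    k=(s_>lo)&(s_<lo+.015)&(abs(n)<.025)&(Q[...,2]>.12)&(Q[...,2]<.17)
    if k.sum():print('heel',round(lo,3),k.sum(),np.percentile(Q[k][:,2],[10,50,90]).round(4))
E
```

```text
t: 21.1
eef_pos: [0.6249, 0.0602, 0.0901]
ee_rot: [-3.142, -0.0, -0.151]
force: [0.2, -0.4, -0.7]
width: 0.0259
250 132 [691.  60. 148.] [660.  66. 151.]
253 131 [691.  60. 142.] [659.  64. 150.]
301 132 [687.  41. 143.] [657.  45. 154.]
304 132 [687.  39. 145.] [657.  44. 154.]
rim ((0.6893987655639648, 0.049812667071819305), 0.024882236495614052) 0.10224586922144618
172 green [297 298 299 300 307 308 309 310] red [302 303 304 305 306]
182 green [297 298 299 300 307 308 309] red [302 303 304 305]
192 green [297 298 299 300 307 308 309] red [301 302 303 304 305]
shift [-0.0004  0.0014  0.0002] turn [0.     0.     0.0001] | at [0.6249 0.0602 0.0901] [ 3.142  0.    -0.151] q6 1.013 t 21.15 w 0.0261 F [ 0.  -0.  -0.8]
0.0023343428360391803
heel -0.12 23 [0.1385 0.1438 0.1469]
heel -0.105 38 [0.1394 0.1443 0.1485]
heel -0.09 35 [0.1377 0.1433 0.1468]
heel -0.075 40 [0.1359 0.1423 0.1466]
heel -0.06 37 [0.1389 0.1434 0.1481]
heel -0.045 37 [0.1384 0.1433 0.1473]
```

Everything checks out: the tips' midpoint is (0.689, 0.050), about 38 mm above the rim, with the pointer centred and the arm still. Handing in.

```bash
python3 - <<'E'
from h import *
print(arm.job_done())
E
```

```text
the job is handed in; nothing more can be done
None
```

I set the crucible upright on the centre of the pan and let go. Then I lifted the forceps off the rest, squeezed them to the mark, and held them level above the crucible. I handed in at about 21 s; no verdict was reported.

**Last checks**
- **Crucible:** the rim centre is at (0.689, 0.050), against a measured ring centre of about (0.6885, 0.050). The rim is at 102 mm, so the pan has sunk about 4 mm.
- **Squeeze:** the red pointer (columns 302–306) stands in the middle of the green field (297–310), with the fingers 26 mm apart.
- **Tips:** their midpoint is at (0.689, 0.050), about 38 mm above the rim and touching nothing.
- **Level and still:** tips, grips and heel all lie at 143–150 mm, level within camera noise. Joint speeds are close to zero.

**What disagreed**
- **Finger ends:** the real finger ends lie about 36 mm short of the reported TCP. My first grasp therefore shut above the crucible without touching it. I confirmed the offset with two cameras and allowed for it from then on, so the TCP reads slightly below bench level at both grasps.
- **Not checked:** I did not measure the other bench objects again afterwards. Nothing was seen to be touched, and the wrist force stayed near zero in all readings.

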